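# Find the tired spring of the tumbler base and tag it

### The arm

A 7-joint arm with a two-finger parallel gripper is mounted at the origin on the work surface. World frame = base frame: x ahead of the robot, y to its left, z up, the work surface at z = 0. Lengths are in m, angles in degrees, forces in N, time in s.
With the tool pointing down it reaches from about 0.35 to 0.9 m from the base axis. Payload 8.1 kg.
Tool frame: the origin (TCP) lies at the very end of the fingers, on their centre line; the grasp point (between the pads) lies 19 mm behind it; z points along the fingers, y is the direction in which the jaws open and shut (so a half turn about z gives the same grasp; the last joint's range is limited). The gripper opens to 92 mm and grips with 3 to 60 N. Pads are 19 mm wide; open, the fingers measure 130 mm over their backs; the gripper's body (75 mm by 190 mm) begins 47 mm behind the grasp point.
Start: joints at [-80.592, 24.895, 1.432, 90.138, -0.665, 64.973, -4.303], TCP at [0.165, 0.603, 0.227] pointing down, gripper open.
Joint ranges: [-149.89, 149.89], [-25.12, 119.58], [-72.63, 75.52], [4.76, 147.25], [-75.54, 255.54], [6.69, 114.76], [-157.13, 157.13]. Speed limits (degrees/s): [127.2, 127.2, 172.46, 172.46, 180, 180, 180].

### API

Orientations are given as [roll, pitch, yaw] about the fixed x, y, z axes, in that order (R = Rz(yaw) Ry(pitch) Rx(roll)).
In Python, from bench import sense, grab_frame, ctrl gives the robot as it stands.
- The arm moves only by the tool play_rows, never from a script. Its argument "deltas" is a list of rows, each a list of 7 numbers: the opening, from 0 (shut) to 1 (fully open), then the shift along the tool's x, y, z in cm, then the turn, a rotation vector about the tool's x, y, z in degrees. A call has 1 to 12 rows; each row is the pose to reach, as a shift and turn from the pose measured when the call began, along the tool's axes at that moment; what a row does not reach only later rows make up. A row lasts 1/10 s, in which the tool goes at most 50 mm and 8.59 degrees, less where a joint would pass 70% of its speed; a pose out of reach is approached as far as the arm can. A call with a gripper value outside its range is refused whole. The fingers move at their own pace and stop on an object; "newtons" is the grip in N (left out, the last holds). Time passes only in rows, so rows that repeat a pose let the fingers close. It gives the time, the measured TCP pose, the force and the opening at its end, in the units of the state.
- sense(): the state, without advancing time (a new reading comes with each control period).
- grab_frame(name): name is "scene" or "top" or "wrist"; returns a dict with "color" (384x512x3 uint8, red, green, blue), "intrinsics" (3x3 intrinsics, pixels), "xyz" and "rotation" of the camera in the world. Camera axes: x right, y up, looking along -z (the intrinsics and any distortion apply to the point x, -y, -z); pixel columns grow to the right and rows downward; lengths in m; the calibration is good to about 2 mm. A picture is of the moment at which its call begins. There is no depth.
- ctrl.finish_job(): hands the job in, once; it reports no verdict.
The state is a dict: "clock": time; "qpos": joint angles; "dq": joint speeds; "tau": joint torques, N m; "eef_pos": TCP position; "eef_rot": TCP orientation; "force": force on the tool from outside, world axes, zero at the start; "wrist_torque": the same for the moment, N m; "grip_width": finger opening in m.
Only numpy, scipy, OpenCV 4.12 (cv2) and the standard library are available. Lean on these libraries where they do the work, as an engineer would, in place of code of your own. Each camera call takes 0.05 s, during which the arm holds its last target. There are 200 camera calls.

### The job

The bowl is off the vibratory tumbler, and one of the three rubber-capped springs on its base has gone soft. With a fingertip gently press each cap down in turn by several millimetres, letting it come back up before the next, going round from the far left one to the one in front (nearest the robot) to the far right one. Then push the yellow tag beside the softest spring all the way down flat so that it gets changed, leave the other two tags up, and do not pick up, carry or push about any of the things lying around.

Things in the scene. Friction and masses are not known exactly. Their poses are not given: they have to be found in the camera images.
- base: drive base of a vibratory tumbler with its bowl taken off: a round blue-grey housing 276 mm across, its flat deck 75 mm above the table; origin centred on the table under it, z up, -x towards its control box (faces the robot, 175 mm from the centre, 63 mm high). On the deck in the middle a motor end bell 76 mm across, 18 mm high, its shaft ending 34 mm above the deck. Fixed; turned up to 17 degrees
- pad_left (a joint): how far the black rubber cap on the far seat on the robot's left (+y) side is pressed down on its coil spring: 0 to 0.001 m free, 0.016 m at its stop; springs back up. The three look alike, and the tired one is on a different seat each time. A cap yields from about 1 to 1.5 N; pressed 8 mm, the tired spring takes about 4 N, the sound ones 7 N or more
- pad_left_top (a point): centre of the flat top, 31 mm across, of the cap on the far seat on the robot's left (+y) side; 45 mm above the deck when free; it moves with the cap. The seats' axes stand 72 mm from the base's centre, 120 degrees apart
- pad_front (a joint): how far the black rubber cap on the seat nearest the robot, between the other two as seen from it is pressed down on its coil spring: 0 to 0.001 m free, 0.016 m at its stop; springs back up. The three look alike, and the tired one is on a different seat each time. A cap yields from about 1 to 1.5 N; pressed 8 mm, the tired spring takes about 4 N, the sound ones 7 N or more
- pad_front_top (a point): centre of the flat top, 31 mm across, of the cap on the seat nearest the robot, between the other two as seen from it; 45 mm above the deck when free; it moves with the cap. The seats' axes stand 72 mm from the base's centre, 120 degrees apart
- pad_right (a joint): how far the black rubber cap on the far seat on the robot's right (-y) side is pressed down on its coil spring: 0 to 0.001 m free, 0.016 m at its stop; springs back up. The three look alike, and the tired one is on a different seat each time. A cap yields from about 1 to 1.5 N; pressed 8 mm, the tired spring takes about 4 N, the sound ones 7 N or more
- pad_right_top (a point): centre of the flat top, 31 mm across, of the cap on the far seat on the robot's right (-y) side; 45 mm above the deck when free; it moves with the cap. The seats' axes stand 72 mm from the base's centre, 120 degrees apart
- tag_left (a joint): hinge of the yellow, red-tipped tag of seat left, 24 mm wide, 3 mm thick; its hinge is 24 mm outside the spring's axis, 5.5 mm above the deck, and it reaches 36 mm from there straight away from the base's centre. 0 = up (may start at up to 0.12), sloping 40 degrees, tip 29 mm above the deck; 0.70 rad = down, level, upper face 7 mm above the deck. Stays where left; pushing takes about 2 N
- tag_left_push (a point): point on the upper face of the tag of seat left, in the middle of its width and 26 mm from its hinge, where to push down; it moves with the tag
- tag_front (a joint): hinge of the yellow, red-tipped tag of seat front, 24 mm wide, 3 mm thick; its hinge is 24 mm outside the spring's axis, 5.5 mm above the deck, and it reaches 36 mm from there straight away from the base's centre. 0 = up (may start at up to 0.12), sloping 40 degrees, tip 29 mm above the deck; 0.70 rad = down, level, upper face 7 mm above the deck. Stays where left; pushing takes about 2 N
- tag_front_push (a point): point on the upper face of the tag of seat front, in the middle of its width and 26 mm from its hinge, where to push down; it moves with the tag
- tag_right (a joint): hinge of the yellow, red-tipped tag of seat right, 24 mm wide, 3 mm thick; its hinge is 24 mm outside the spring's axis, 5.5 mm above the deck, and it reaches 36 mm from there straight away from the base's centre. 0 = up (may start at up to 0.12), sloping 40 degrees, tip 29 mm above the deck; 0.70 rad = down, level, upper face 7 mm above the deck. Stays where left; pushing takes about 2 N
- tag_right_push (a point): point on the upper face of the tag of seat right, in the middle of its width and 26 mm from its hinge, where to push down; it moves with the tag
- clamp_knob: loose black star knob, 35 mm across and 24 mm high, lying on the far side of the base's deck between the two far springs; origin at the centre of its underside
- washer: loose steel washer 40 mm across, 5 mm thick, on the deck between the left and the front spring; origin at the centre of its underside
- screwdriver: loose screwdriver 190 mm long with a red handle, lying on the table left of the base; origin under its middle, x along it
- loupe: loose folding loupe 28 mm by 61 mm, 22 mm high, on the table in front of the base, to the right; origin under the lens
- wax_jar: loose blue jar 48 mm across and 45 mm high, on the table right of the base; origin at the centre of its underside
- charcoal: loose black soldering block 70 x 50 x 28 mm on the table beyond the base, to the left; origin at the centre of its underside
- ring_clamp: loose wooden ring clamp about 145 x 30 mm, 26 mm high, on the table further left; origin under its middle, x along it
- visor: loose blue-grey headband magnifier about 200 x 165 mm, 57 mm high, on the table to the far right; origin under its middle

How it is judged (in metres and radians):
On the way, in this order (a step that is already met when the one before it is completed fails the run):
1. the cap on the far left seat is pressed down by more than 3 mm (value of joint pad_left above 0.003 m), for 0.1 s.
2. then the cap on the front seat is pressed down by more than 3 mm, the left one free again (value of joint pad_front above 0.003 m and value of joint pad_left below 0.002 m), for 0.1 s.
3. then the cap on the far right seat is pressed down by more than 3 mm, the others free again (value of joint pad_right above 0.003 m and value of joint each of pad_left, pad_front below 0.002 m), for 0.1 s.
4. the tag of the softest spring is pushed down flat, the others still up (((value of joint pad_left between 0.0003 and 0.002 m and value of joint tag_left above 0.6 rad and value of joint each of tag_front, tag_right below 0.3 rad) or (value of joint pad_front between 0.0003 and 0.002 m and value of joint tag_front above 0.6 rad and value of joint each of tag_left, tag_right below 0.3 rad) or (value of joint pad_right between 0.0003 and 0.002 m and value of joint tag_right above 0.6 rad and value of joint each of tag_left, tag_front below 0.3 rad))), for 0.2 s.
At the end, for the whole second after the job is handed in: The tag beside the softest spring (whose free cap stands about half a millimetre lower) is down (past 0.6 of 0.70 rad), the other tags are up (below 0.3 rad), all caps are free (within 2 mm of the top), and every loose thing is at rest within 25 mm of where it lay (((value of joint pad_left between 0.0003 and 0.002 m and value of joint tag_left above 0.6 rad and value of joint each of tag_front, tag_right below 0.3 rad) or (value of joint pad_front between 0.0003 and 0.002 m and value of joint tag_front above 0.6 rad and value of joint each of tag_left, tag_right below 0.3 rad) or (value of joint pad_right between 0.0003 and 0.002 m and value of joint tag_right above 0.6 rad and value of joint each of tag_left, tag_front below 0.3 rad)) and value of joint each of pad_left, pad_front, pad_right below 0.002 m and not (distance of clamp_knob from where it was at the start of the episode above 0.025 m) and not (distance of washer from where it was at the start of the episode above 0.025 m) and not (distance of screwdriver from where it was at the start of the episode above 0.025 m) and not (distance of loupe from where it was at the start of the episode above 0.025 m) and not (distance of wax_jar from where it was at the start of the episode above 0.025 m) and not (distance of charcoal from where it was at the start of the episode above 0.025 m) and not (distance of ring_clamp from where it was at the start of the episode above 0.025 m) and not (distance of visor from where it was at the start of the episode above 0.025 m) and linear speed of each of clamp_knob, washer, screwdriver, loupe, wax_jar, charcoal, ring_clamp, visor below 0.03 m/s); the robot touches nothing.
It fails at once if the tag of a spring that is not the softest is pushed down (past 0.3 rad) ((value of joint pad_left below 0.0003 m and value of joint tag_left above 0.3 rad) or (value of joint pad_front below 0.0003 m and value of joint tag_front above 0.3 rad) or (value of joint pad_right below 0.0003 m and value of joint tag_right above 0.3 rad)).
It fails at once if the fingers press or ram the machine with more than 60 N (contact force between the fingers and base above 60 N).
It fails at once if a loose thing is lifted, carried or pushed more than 25 mm from its place (distance of any of clamp_knob, washer, screwdriver, loupe, wax_jar, charcoal, ring_clamp, visor from where it was at the start of the episode above 0.025 m).
It also fails if it takes over 48 s, if anything falls off the work surface, if the arm or the gripper's body presses on something with over 40 N, if the wrist force passes 120 N, or if a joint passes its speed limit or range.

## Working session

There is one attempt and no reset: what is moved stays moved. The work goes in short steps, Python scripts to look and compute and a tool call to move; the robot and the scene stay as the last step left them, time stands still between calls to the robot, and variables do not carry over. Pictures are saved under pics/ and viewed, on a budget of 10 in all, crops included, one or two more only if the job needs it, and the job is handed in when it is done.

Besides the shell and the picture viewer there is one more tool, called after ">>>" as name(argument=value, ...), one argument or row to a line, values as JSON. play_rows: Moves the arm, as the interface text tells. Its arguments: {"type":"object","properties":{"deltas":{"type":"array","items":{"type":"array","items":{"type":"number"}}},"newtons":{"type":"number"}},"required":["deltas"]}

```bash
mkdir -p pics
cat > h.py <<'E'
import numpy as np, cv2
from bench import sense, grab_frame, ctrl
def save(f,n): cv2.imwrite('pics/'+n,cv2.cvtColor(f['color'],cv2.COLOR_RGB2BGR))
def ray(f,u,v,z):
    K=np.array(f['intrinsics']);R=np.array(f['rotation']);c=np.array(f['xyz'])
    d=np.linalg.inv(K)@[u,v,1.]; d=R@(d*[1,-1,-1]); return c+d*(z-c[2])/d[2]
def proj(f,p):
    K=np.array(f['intrinsics']);R=np.array(f['rotation']);c=np.array(f['xyz'])
    q=(R.T@(np.array(p)-c))*[1,-1,-1]; q=K@q; return q[:2]/q[2]
E
python3 - <<'E'
from h import *
for n in ['top','scene']:
    f=grab_frame(n);save(f,n+'0.png');print(n,f['xyz'],np.round(f['rotation'],3).tolist(),np.round(f['intrinsics'],1).tolist(),[k for k in f])
    np.save(n+'0.npy',f,allow_pickle=True)
print(sense())
E
```

```text
top [ 0.38153906 -0.00550803  1.56821565] [6.192, 0.345, -91.091] [[418.4, 0.0, 253.1], [0.0, 418.4, 193.2], [0.0, 0.0, 1.0]] ['color', 'intrinsics', 'xyz', 'rotation']
scene [1.09881355 0.23878666 0.9834499 ] [34.621, -0.181, 114.587] [[362.1, 0.0, 253.0], [0.0, 362.1, 186.8], [0.0, 0.0, 1.0]] ['color', 'intrinsics', 'xyz', 'rotation']
{'clock': 0.1, 'qpos': array([-80.59086595,  24.92903944,   1.43127282,  90.18372437,
        -0.66498696,  64.97218719,  -4.30161468]), 'dq': array([-0.00576205, -0.05942354,  0.03454337, -0.1872448 ,  0.00951102,
       -0.06775215, -0.0732463 ]), 'tau': array([ 2.25445103e-03, -6.69124389e+01,  9.87186246e-01, -3.15151227e+01,
       -6.07387698e-02,  3.73801624e-02,  6.32361866e-05]), 'eef_pos': array([0.16472512, 0.60243754, 0.22606171]), 'eef_rot': array([-1.79923665e+02,  6.80111220e-03,  1.64709141e+02]), 'force': array([-0.20337667,  0.34601278, -0.82493199]), 'wrist_torque': array([ 0.02140363, -0.07950707, -0.01987536]), 'grip_width': 0.09207719814669209}
```

View pics/top0.png

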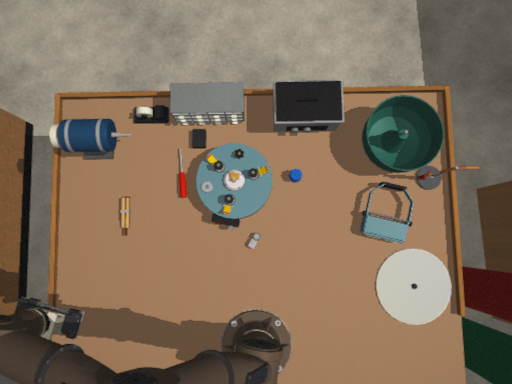

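View pics/scene0.png

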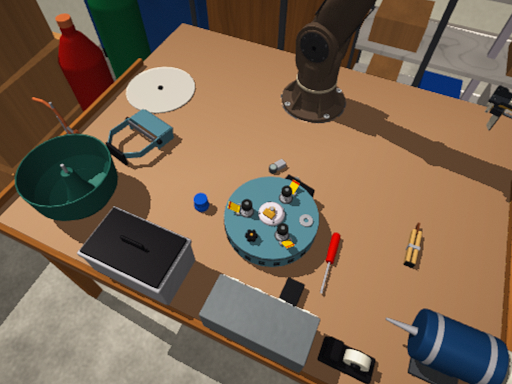

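The top view shows the caps at left (219,166), front (229,199) and right (253,173), with the knob at (239,153). The yellow tags are at (212,159), (227,210) and (264,171). The scene view has the caps at left (283,231), front (287,194) and right (247,205).

```bash
cat >> h.py <<'E'
from scipy.spatial.transform import Rotation as Ro
_g=grab_frame
def fix(f):
    f['rotation']=Ro.from_euler('xyz',f['rotation'],degrees=True).as_matrix() if np.ndim(f['rotation'])==1 else f['rotation']; return f
E
python3 - <<'E'
from h import *
F={n:fix(np.load(n+'0.npy',allow_pickle=True).item()) for n in ['top','scene']}
pts={'top':dict(L=(219,166),F=(229,199),R=(253,173),tL=(212,159),tF=(227,210),tR=(264,171)),'scene':dict(L=(283,229),F=(287,191),R=(247,203),tL=(287,244),tF=(295,187),tR=(234,206))}
for n,f in F.items():
    hsv=cv2.cvtColor(f['color'],cv2.COLOR_RGB2HSV)
    m=cv2.inRange(hsv,(90,60,40),(108,255,255))
    nl,lab,st,ce=cv2.connectedComponentsWithStats(m)
    c0=np.round(proj(f,[0.55,0.05,0.075]))
    k=lab[int(180 if n=='top' else 240),int(205 if n=='top' else 240)]
    print(n,'deck lab',k,st[k])
    cn=max(cv2.findContours((lab==k).astype(np.uint8),0,1)[0],key=len)
    h=cv2.convexHull(cn)[:,0].astype(float)
    if n=='top':
        P=np.array([ray(f,u,v,.075)[:2] for u,v in h]); (x,y),r=cv2.minEnclosingCircle(P.astype(np.float32)); print('circ',x,y,r)
        A=np.c_[2*P,np.ones(len(P))];s=np.linalg.lstsq(A,(P**2).sum(1),rcond=None)[0];print('lsq',s[:2],np.sqrt(s[2]+s[:2]@s[:2]))
    dark=cv2.inRange(hsv,(0,0,0),(180,255,60)); yel=cv2.inRange(hsv,(18,150,120),(35,255,255))
    for q,(u,v) in pts[n].items():
        t=q[0]=='t';mm=yel if t else dark
        w=6 if t else 6
        sub=mm[v-w:v+w+1,u-w:u+w+1]; nl2,l2,s2,c2=cv2.connectedComponentsWithStats(sub)
        if nl2<2: print(q,'none');continue
        j=1+np.argmax(s2[1:,4]); uu,vv=c2[j]+[u-w,v-w]
        print(n,q,s2[j,4],np.round([uu,vv],1),np.round(ray(f,uu,vv,.095 if t else .12),4))
    x0,y0=(185,135) if n=='top' else (215,165)
    cr=f['color'][y0:y0+90,x0:x0+115]
    cv2.imwrite(f'pics/{n}z.png',cv2.cvtColor(cv2.resize(cr,None,fx=6,fy=6,interpolation=2),cv2.COLOR_RGB2BGR))
a=cv2.imread('pics/topz.png');b=cv2.imread('pics/scenez.png');cv2.imwrite('pics/zz.png',cv2.resize(np.vstack([a,b]),None,fx=.55,fy=.55))
E
```

```text
top deck lab 5 [ 197  144   75   75 3201]
circ 0.5917041301727295 0.06990647315979004 0.1368449479341507
lsq [0.59178526 0.06947532] 0.13530783648246555
top L 39 [217.5 165. ] [0.6408 0.123  0.12  ]
top F 37 [228.2 198.6] [0.5216 0.0869 0.12  ]
top R 41 [252.3 172.6] [0.6115 0.0013 0.12  ]
top tL 50 [211.7 159.5] [0.6655 0.1459 0.095 ]
top tF 44 [226.8 208.4] [0.4894 0.0942 0.095 ]
top tR 49 [261.8 170.5] [ 0.6222 -0.0324  0.095 ]
scene deck lab 26 [ 225  177   94   90 4958]
scene L 100 [282.2 229.3] [0.6487 0.122  0.12  ]
scene F 76 [286.2 191.5] [0.5304 0.0866 0.12  ]
scene R 76 [246.6 205.2] [0.6199 0.0027 0.12  ]
scene tL 56 [286.9 243.2] [0.6696 0.1457 0.095 ]
scene tF 63 [293.5 186.9] [0.4896 0.0959 0.095 ]
scene tR 66 [234.8 207.2] [ 0.6263 -0.0321  0.095 ]
```

View pics/zz.png

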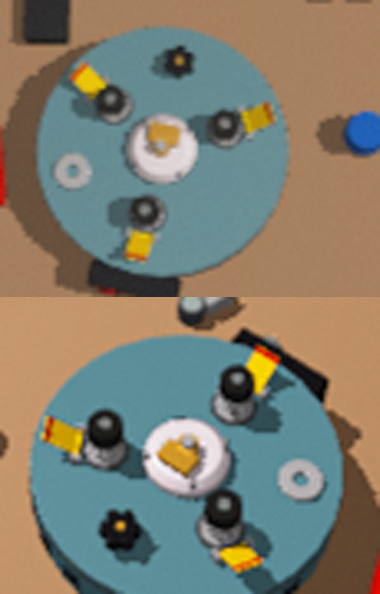

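The checks agree: base centre (0.592, 0.070), cap radii about 72 mm, and yaw about -13.7°. That puts the seats at L (0.642,0.122), F (0.522,0.087) and R (0.612,0.001). Next I'll work out the approach to L.

```bash
cat >> h.py <<'E'
C=np.array([.592,.070]);ANG=dict(L=46.3,F=166.3,R=-73.7)
def at(s,r,z): a=np.radians(ANG[s]);return np.r_[C+r*np.array([np.cos(a),np.sin(a)]),z]
def to(p,yaw=None):
    s=sense();R=Ro.from_euler('xyz',s['eef_rot'],degrees=True)
    d=R.inv().apply(np.array(p)-s['eef_pos'])*100
    T=Ro.from_euler('xyz',[180,0,s['eef_rot'][2] if yaw is None else yaw],degrees=True)
    print('t',round(s['clock'],2),'pos',np.round(s['eef_pos'],4),'rot',np.round(s['eef_rot'],2),'F',np.round(s['force'],2),'w',round(s['grip_width'],4),'\n delta',np.round(d,2),np.round((R.inv()*T).as_rotvec(degrees=True),2))
E
python3 -c "
from h import *
to(at('L',.072,.16)); print(at('L',.072,.12))"
```

```text
t 0.1 pos [0.1647 0.6024 0.2261] rot [-1.7992e+02  1.0000e-02  1.6471e+02] F [-0.2   0.35 -0.82] w 0.0921 
 delta [-58.68 -33.75   6.66] [-0.08  0.01 -0.  ]
[0.64174353 0.12205363 0.12      ]
```

>>> play_rows(
  deltas=[
    [0,-4.3,-2.5,0,0,0,0],
    [0,-8.6,-5,0,0,0,0],
    [0,-12.9,-7.4,0,0,0,0],
    [0,-17.2,-9.9,0,0,0,0],
    [0,-21.5,-12.4,0,0,0,0],
    [0,-25.8,-14.9,0,0,0,0],
    [0,-30.1,-17.4,0,0,0,0],
    [0,-34.4,-19.9,0,0,0,0],
    [0,-38.7,-22.3,0,0,0,0],
    [0,-43,-24.8,0,0,0,0],
    [0,-47.3,-27.3,0.5,0,0,0],
    [0,-50,-28.8,1,0,0,0],
  ],
  newtons=20,
)

```text
clock: 1.3
eef_pos: [0.5734, 0.1885, 0.2163]
eef_rot: [-179.8, 0.1, 164.5]
force: [-0.0, -0.2, -1.1]
grip_width: 0.002
```

```bash
python3 -c "
from h import *
to(at('L',.072,.15))"
```

```text
t 1.3 pos [0.5734 0.1885 0.2163] rot [-1.7985e+02  8.0000e-02  1.6449e+02] F [-0.05 -0.18 -1.13] w 0.002 
 delta [-8.35 -4.56  6.65] [-0.15  0.08 -0.  ]
```

>>> play_rows(
  deltas=[
    [0,-4,-2.2,2,0,0,0],
    [0,-7,-3.8,4,0,0,0],
    [0,-8.35,-4.56,5.5,0,0,0],
    [0,-8.35,-4.56,6.6,0,0,0],
    [0,-8.35,-4.56,6.6,-0.15,0.08,0],
    [0,-8.35,-4.56,6.6,-0.15,0.08,0],
  ],
)

```text
clock: 1.9
eef_pos: [0.6408, 0.1241, 0.1507]
eef_rot: [179.9, -0.1, 164.6]
force: [0.9, 0.1, 0.4]
grip_width: 0.0004
```

```bash
python3 -c "
from h import *
to(at('L',.072,.113))
f=fix(grab_frame('wrist'));save(f,'w1.png');f2=fix(grab_frame('scene'))
c=f2['color'][140:270,190:360];cv2.imwrite('pics/s1.png',cv2.cvtColor(np.hstack([f['color'],cv2.resize(c,(512,384))]),cv2.COLOR_RGB2BGR)[:, :])
i=cv2.imread('pics/s1.png');cv2.imwrite('pics/s1.png',cv2.resize(i,(800,300)))
print(proj(f,at('L',.072,.12)),proj(f,at('L',.118,.098)))"
```

```text
t 1.9 pos [0.6408 0.1241 0.1507] rot [ 1.7995e+02 -6.0000e-02  1.6462e+02] F [0.89 0.15 0.37] w 0.0004 
 delta [-0.15 -0.18  3.77] [ 0.05 -0.06 -0.  ]
[244.55509792 224.87580893] [300.43207239 241.5693872 ]
```

View pics/s1.png

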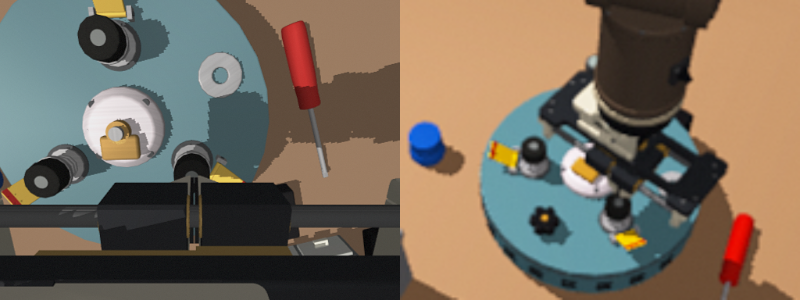

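The wrist view shows cap L under the closed fingertips (about (192,155) in the composite). The other two caps, the knob and the washer are clear. Pressing L in steps.

>>> play_rows(
  deltas=[
    [0,-0.1,-0.18,1.2,0,0,0],
    [0,-0.1,-0.18,2.4,0,0,0],
    [0,-0.1,-0.18,2.8,0,0,0],
    [0,-0.1,-0.18,2.8,0,0,0],
    [0,-0.1,-0.18,2.8,0,0,0],
  ],
)

```text
clock: 2.5
eef_pos: [0.6419, 0.1219, 0.1235]
eef_rot: [179.9, 0.0, 164.6]
force: [0.6, -0.2, 0.9]
grip_width: 0.0005
```

>>> play_rows(
  deltas=[
    [0,0,0,0.4,0,0,0],
    [0,0,0,0.7,0,0,0],
    [0,0,0,0.7,0,0,0],
    [0,0,0,0.7,0,0,0],
    [0,0,0,0.7,0,0,0],
  ],
)

```text
clock: 3.0
eef_pos: [0.6424, 0.122, 0.1168]
eef_rot: [179.9, 0.1, 164.6]
force: [1.5, 0.4, 2.4]
grip_width: 0.0004
```

>>> play_rows(
  deltas=[
    [0,0,0,0.2,0,0,0],
    [0,0,0,0.4,0,0,0],
    [0,0,0,0.4,0,0,0],
    [0,0,0,0.4,0,0,0],
  ],
)

```text
clock: 3.4
eef_pos: [0.6424, 0.122, 0.1129]
eef_rot: [179.9, 0.1, 164.6]
force: [0.6, 0.4, 3.8]
grip_width: 0.0006
```

```bash
python3 -c "
from h import *
F=[]
for i in range(5):
    grab_frame('top');F.append(sense()['force'][2])
print(np.round(F,2)); to(at('F',.072,.15))"
```

```text
[3.39 3.68 3.27 3.92 3.71]
t 3.65 pos [0.6424 0.122  0.1129] rot [1.7991e+02 8.0000e-02 1.6461e+02] F [ 0.46 -0.56  3.71] w 0.0006 
 delta [10.67 -6.55 -3.73] [0.09 0.08 0.  ]
```

>>> play_rows(
  deltas=[
    [0,0,0,-2,0,0,0],
    [0,0,0,-4,0,0,0],
    [0,3,-1.8,-4,0,0,0],
    [0,6.5,-4,-4,0,0,0],
    [0,9.5,-5.8,-4,0,0,0],
    [0,10.67,-6.55,-3.8,0,0,0],
    [0,10.67,-6.55,-3.7,0,0,0],
    [0,10.67,-6.55,-3.7,0,0,0],
  ],
)

```text
clock: 4.45
eef_pos: [0.5222, 0.0873, 0.1496]
eef_rot: [179.9, 0.1, 164.6]
force: [0.6, 0.3, 0.5]
grip_width: 0.0004
```

```bash
python3 -c "
from h import *
to(at('F',.072,.113))"
```

```text
t 4.45 pos [0.5222 0.0873 0.1496] rot [1.7990e+02 8.0000e-02 1.6462e+02] F [0.61 0.27 0.55] w 0.0004 
 delta [ 0.02 -0.04  3.66] [0.1  0.08 0.  ]
```

>>> play_rows(
  deltas=[
    [0,0,0,1.2,0,0,0],
    [0,0,0,2.4,0,0,0],
    [0,0,0,2.8,0,0,0],
    [0,0,0,3.2,0,0,0],
    [0,0,0,3.3,0,0,0],
    [0,0,0,3.3,0,0,0],
    [0,0,0,3.3,0,0,0],
  ],
)

```text
clock: 5.15
eef_pos: [0.5222, 0.0874, 0.1168]
eef_rot: [179.9, 0.1, 164.6]
force: [-2.5, -0.0, 4.3]
grip_width: 0.0004
```

>>> play_rows(
  deltas=[
    [0,0,0,0.2,0,0,0],
    [0,0,0,0.4,0,0,0],
    [0,0,0,0.4,0,0,0],
    [0,0,0,0.4,0,0,0],
  ],
)

```text
clock: 5.55
eef_pos: [0.5224, 0.0873, 0.1131]
eef_rot: [179.9, 0.1, 164.6]
force: [-3.7, 0.6, 5.8]
grip_width: 0.0003
```

```bash
python3 -c "
from h import *
F=[]
for i in range(5):
    grab_frame('top');F.append(sense()['force'][2])
print(np.round(F,2)); to(at('R',.072,.15))"
```

```text
[5.74 6.25 5.94 5.93 5.7 ]
t 5.8 pos [0.5224 0.0873 0.1131] rot [1.7988e+02 1.0000e-01 1.6462e+02] F [-2.76 -0.58  5.7 ] w 0.0001 
 delta [-10.96  -5.94  -3.68] [0.12 0.1  0.  ]
```

>>> play_rows(
  deltas=[
    [0,0,0,-2,0,0,0],
    [0,0,0,-4,0,0,0],
    [0,-3.5,-1.9,-4,0,0,0],
    [0,-7,-3.8,-4,0,0,0],
    [0,-10,-5.4,-4,0,0,0],
    [0,-10.96,-5.94,-3.8,0,0,0],
    [0,-10.96,-5.94,-3.7,0,0,0],
    [0,-10.96,-5.94,-3.7,0,0,0],
  ],
)

```text
clock: 6.6
eef_pos: [0.6114, 0.002, 0.1496]
eef_rot: [179.9, 0.0, 164.7]
force: [-0.3, 1.1, -0.5]
grip_width: 0.0004
```

```bash
python3 -c "
from h import *
to(at('R',.072,.113))"
```

```text
t 6.6 pos [0.6114 0.002  0.1496] rot [1.7986e+02 2.0000e-02 1.6465e+02] F [-0.3   1.14 -0.49] w 0.0004 
 delta [-0.11 -0.1   3.66] [0.14 0.02 0.  ]
```

>>> play_rows(
  deltas=[
    [0,-0.1,-0.1,1.2,0,0,0],
    [0,-0.1,-0.1,2.4,0,0,0],
    [0,-0.1,-0.1,2.8,0,0,0],
    [0,-0.1,-0.1,3.2,0,0,0],
    [0,-0.1,-0.1,3.3,0,0,0],
    [0,-0.1,-0.1,3.3,0,0,0],
    [0,-0.1,-0.1,3.3,0,0,0],
  ],
)

```text
clock: 7.3
eef_pos: [0.6123, 0.001, 0.117]
eef_rot: [179.8, 0.0, 164.7]
force: [-3.3, 2.2, 4.7]
grip_width: 0.0003
```

>>> play_rows(
  deltas=[
    [0,0,0,0.2,0,0,0],
    [0,0,0,0.4,0,0,0],
    [0,0,0,0.4,0,0,0],
    [0,0,0,0.4,0,0,0],
  ],
)

```text
clock: 7.7
eef_pos: [0.6125, 0.001, 0.1136]
eef_rot: [179.8, 0.1, 164.6]
force: [-3.5, 1.6, 7.6]
grip_width: 0.0002
```

```bash
python3 -c "
from h import *
F=[]
for i in range(5):
    grab_frame('top');F.append(sense()['force'][2])
print(np.round(F,2)); to(at('L',.118,.15),226.3)"
```

```text
[7.81 6.21 7.87 7.44 6.47]
t 7.95 pos [0.6125 0.0009 0.1137] rot [1.7982e+02 9.0000e-02 1.6465e+02] F [-4.34  0.42  6.47] w 0.0 
 delta [-1.8  16.51 -3.57] [  0.11   0.18 -61.65]
```

L is clearly the softest: 3.7 N at about 7 mm, against 5.9 N for F and 7.2 N for R. Moving to tag L.

>>> play_rows(
  deltas=[
    [0,0,0,-2,0,0,0],
    [0,0,0,-4.5,0,0,-4],
    [0,-0.3,3,-5,0,0,-12],
    [0,-0.6,6,-5,0,0,-20],
    [0,-0.9,9,-5,0,0,-28],
    [0,-1.3,12,-5,0,0,-36],
    [0,-1.6,14.5,-5,0,0,-44],
    [0,-1.8,16.5,-5,0,0,-52],
    [0,-1.8,16.5,-5,0,0,-60],
    [0,-1.8,16.5,-4.5,0.1,0.2,-61.65],
    [0,-1.8,16.5,-3.6,0.1,0.2,-61.65],
    [0,-1.8,16.5,-3.6,0.1,0.2,-61.65],
  ],
)

```text
clock: 9.15
eef_pos: [0.6727, 0.1539, 0.1483]
eef_rot: [179.9, -0.2, -133.9]
force: [0.2, -0.2, -0.4]
grip_width: 0.0004
```

```bash
python3 -c "
from h import *
to(at('L',.119,.082),226.3);print(sense()['qpos'].round())
f=fix(grab_frame('wrist'));g=fix(grab_frame('scene'))
c=g['color'][150:270,200:360]
cv2.imwrite('pics/s2.png',cv2.cvtColor(cv2.resize(np.hstack([f['color'],cv2.resize(c,(512,384))]),(800,300)),cv2.COLOR_RGB2BGR))
print(proj(f,at('L',.116,.098))*.78,proj(f,at('F',.072,.12))*.78,proj(f,at('L',.072,.12))*.78)"
```

```text
t 9.15 pos [0.6727 0.1539 0.1483] rot [ 1.7993e+02 -1.6000e-01 -1.3395e+02] F [ 0.23 -0.2  -0.43] w 0.0004 
 delta [-0.27  0.03  6.63] [ 0.07 -0.16 -0.25]
[-16.  35.  -2.  85.   1.  61. 118.]
[193.32880075 164.77622815] [288.96778728 -47.42562893] [193.08161026 119.76223818]
```

View pics/s2.png

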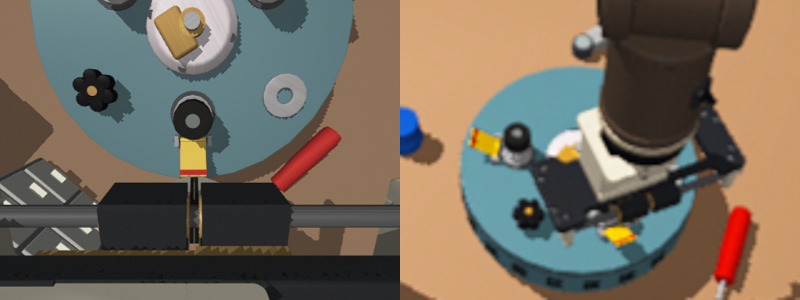

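The wrist view shows the tag L tip at (193,172) in the composite, right under the fingers. The cap is seen at (192,118) against a predicted (193,120). Pressing the tag down.

>>> play_rows(
  deltas=[
    [0,-0.27,0.03,2,0,0,0],
    [0,-0.27,0.03,4,0,0,0],
    [0,-0.27,0.03,4.8,0,0,0],
    [0,-0.27,0.03,5.2,0,0,0],
    [0,-0.27,0.03,5.6,0,0,0],
    [0,-0.27,0.03,6,0,0,0],
    [0,-0.27,0.03,6.3,0,0,0],
    [0,-0.27,0.03,6.5,0,0,0],
    [0,-0.27,0.03,6.6,0,0,0],
    [0,-0.27,0.03,6.65,0,0,0],
    [0,-0.27,0.03,6.65,0,0,0],
  ],
)

```text
clock: 10.35
eef_pos: [0.6747, 0.1563, 0.0831]
eef_rot: [180.0, -0.1, -133.9]
force: [0.2, -0.3, 0.8]
grip_width: 0.0008
```

>>> play_rows(
  deltas=[
    [0,0,0,0.1,0,0,0],
    [0,0,0,0.15,0,0,0],
    [0,0,0,0.2,0,0,0],
    [0,0,0,0.2,0,0,0],
  ],
)

```text
clock: 10.75
eef_pos: [0.6748, 0.1564, 0.0823]
eef_rot: [180.0, -0.1, -133.9]
force: [-2.3, -1.0, 9.4]
grip_width: 0.0005
```

The force rose to 9.4 N at z = 82.3 mm, so the tag is at its flat stop. Retreating and checking.

>>> play_rows(
  deltas=[
    [0,0,0,-2,0,0,0],
    [0,0,0,-5,0,0,0],
    [0,0,0,-10,0,0,0],
    [0,0,0,-14,0,0,0],
    [0,-3,0,-16,0,0,0],
    [0,-8,0,-16,0,0,0],
    [0,-12,0,-16,0,0,0],
    [0,-14,0,-16,0,0,0],
    [0,-14,0,-16,0,0,0],
    [0,-14,0,-16,0,0,0],
  ],
)

```text
clock: 11.75
eef_pos: [0.7717, 0.2572, 0.241]
eef_rot: [180.0, -0.2, -133.9]
force: [0.2, -0.6, -0.8]
grip_width: 0.0001
```

```bash
python3 -c "
from h import *
f=fix(grab_frame('wrist'));g=fix(grab_frame('scene'));to(at('L',.119,.3))
c=g['color'][150:270,200:360]
cv2.imwrite('pics/s3.png',cv2.cvtColor(cv2.resize(np.hstack([f['color'],cv2.resize(c,(512,384))]),(800,300)),cv2.COLOR_RGB2BGR))
t=grab_frame('top')['color'].astype(int);t0=np.load('top0.npy',allow_pickle=True).item()['color'].astype(int)
"
```

```text
t 11.85 pos [0.7718 0.2561 0.2422] rot [-1.7999e+02 -1.1000e-01 -1.3394e+02] F [-0.21 -0.88  0.31] w 0.0008 
 delta [13.98  0.08 -5.75] [-0.01 -0.11  0.  ]
```

View pics/s3.png

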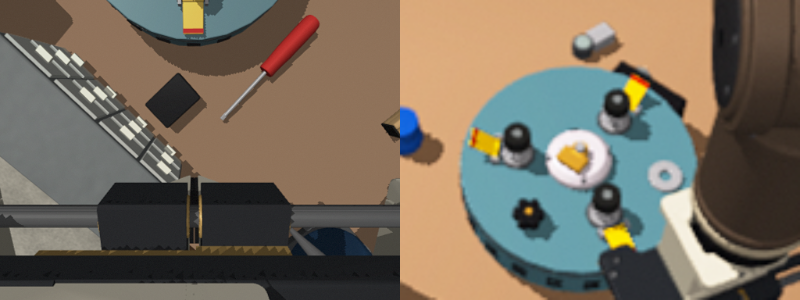

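The tag tip now lies low at the deck rim (193,31), tags F and R still stand up, and every loose thing in view is where it was. Handing in.

```bash
python3 -c "
from h import *
ctrl.finish_job()"
```

```text
the job is handed in; nothing more can be done
```

I pressed the three caps about 7 mm each in the order left, front, right, lifting clear after each one. The left spring was clearly the softest, so I pushed its yellow tag down and handed the job in at about 12 s on the robot's clock.

- **Force at about 7 mm:** left 3.7 N, front 5.9 N, right about 7.2 N, with roughly 1 N of noise. The pads also showed sideways friction of up to about 4 N.
- **Left tag:** the finger met its stop at z = 82.3 mm with 9.4 N, which matches the expected 82 mm upper face of a level tag.
- **Last pictures:** the left tag looked flat, the front and right tags were still up, and the loose things in view had not moved. The arm was well clear, with the finger at z of about 0.24 m.
- **Not checked:** I did not measure tag angles or cap heights from the images. The wax jar was only partly in view, and the ring clamp and visor were not checked, though the arm passed well above the table throughout.

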